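Fit the feed-through bushings and lock them in

TASK

Draw the locking bolt of the terminal block fully back and pull the parts drawer out to its stop, then slide every bushing from the drawer fully home into a bore of the block, collar resting on the block, one to a bore. When all of them are in, slide the locking bolt home into its keeper over their collars, push the drawer fully shut, and leave the tape and plug where they lie.

Things in the scene. Friction and masses are not known exactly. Their poses are not given: they have to be found in the camera images.
- bush0_c (a point): A feed-through bushing (2 to 4 alike, the rest absent), upright in the tray at first: brass body 36 mm in diameter, 24 mm long, foot chamfer 2 mm wide; black collar above it 44 mm in diameter, 18 mm high, to be gripped; brass stud on top 10 mm in diameter, 6 mm high. Solid, 48 mm high, 0.2 kg. Point: on its axis half-way up, 24 mm above the foot, level with the collar's underside. z: its axis, up.
- bush1_c (a point): A feed-through bushing (2 to 4 alike, the rest absent), upright in the tray at first: brass body 36 mm in diameter, 24 mm long, foot chamfer 2 mm wide; black collar above it 44 mm in diameter, 18 mm high, to be gripped; brass stud on top 10 mm in diameter, 6 mm high. Solid, 48 mm high, 0.2 kg. Point: on its axis half-way up, 24 mm above the foot, level with the collar's underside. z: its axis, up.
- bush2_c (a point): A feed-through bushing (2 to 4 alike, the rest absent), upright in the tray at first: brass body 36 mm in diameter, 24 mm long, foot chamfer 2 mm wide; black collar above it 44 mm in diameter, 18 mm high, to be gripped; brass stud on top 10 mm in diameter, 6 mm high. Solid, 48 mm high, 0.2 kg. Point: on its axis half-way up, 24 mm above the foot, level with the collar's underside. z: its axis, up.
- bush3_c (a point): A feed-through bushing (2 to 4 alike, the rest absent), upright in the tray at first: brass body 36 mm in diameter, 24 mm long, foot chamfer 2 mm wide; black collar above it 44 mm in diameter, 18 mm high, to be gripped; brass stud on top 10 mm in diameter, 6 mm high. Solid, 48 mm high, 0.2 kg. Point: on its axis half-way up, 24 mm above the foot, level with the collar's underside. z: its axis, up.
- bore0 (a point): Mouth centre (level with the block's top) of the bore at -x, -y of the block's centre. Bore 37 mm in diameter (0.5 mm of play all round a bushing's body), 30 mm deep, mouth chamfer 1.5 mm. Axes as the block. A bushing is fully home when its collar rests on the block: its half-way point is then at this point.
- bore1 (a point): Mouth centre (level with the block's top) of the bore at -x, +y of the block's centre. Bore 37 mm in diameter (0.5 mm of play all round a bushing's body), 30 mm deep, mouth chamfer 1.5 mm. Axes as the block. A bushing is fully home when its collar rests on the block: its half-way point is then at this point.
- bore2 (a point): Mouth centre (level with the block's top) of the bore at +x, -y of the block's centre. Bore 37 mm in diameter (0.5 mm of play all round a bushing's body), 30 mm deep, mouth chamfer 1.5 mm. Axes as the block. A bushing is fully home when its collar rests on the block: its half-way point is then at this point.
- bore3 (a point): Mouth centre (level with the block's top) of the bore at +x, +y of the block's centre. Bore 37 mm in diameter (0.5 mm of play all round a bushing's body), 30 mm deep, mouth chamfer 1.5 mm. Axes as the block. A bushing is fully home when its collar rests on the block: its half-way point is then at this point.
- base: Terminal block: aluminium, 130 x 130 mm, 45 mm high, fixed, four equal bores in a square 72 mm apart. Origin: centre of its underside. Axes: z up, y the way the bolt slides to its keeper. Keeper: a steel arch 84 mm high, 70 mm wide, 84 to 98 mm towards +y of the origin. The bolt's track with its two rails, 77 mm high, 70 mm wide, lies 85 to 245 mm towards -y.
- bolt (a joint): Locking bolt: flat steel bar 40 mm wide, 8 mm thick, 137 mm long, sliding over the block's middle 20.5 mm above its top. 0 = drawn fully back (bores clear), 0.175 m = home in the keeper; both are stops. Starts forward. Home, it laps 6 mm over each collar; a bushing not home blocks it. 2 N friction, no spring. Its tip is at y = value - 83 mm in the block's frame.
- bolt_knob (a point): On the axis of the upright black knob of the bolt: a post 16 mm in diameter, from 18 mm below this point (the bar's top face) to 14 mm above it. y = the way the bolt slides towards its keeper (the joint grows); moves with the bolt.
- drawer (a joint): Drawer of the grey parts cabinet: 0 = shut, 0.14 m = out at its stop. About 1.5 N of friction, no spring. It starts shut or up to 15 mm open.
- drawer_handle (a point): Middle of the drawer's level bar handle (bar about 10 mm thick, 100 mm long along y, 35 mm in front of the drawer's front panel, 58 mm above the bench). -x of this point is the way the drawer opens; moves with the drawer. The panel reaches 81 mm above the bench. Cabinet, fixed: 220 mm deep, 236 mm wide, 95 mm high.
- tray (a point): Floor centre of the low tray in the drawer where the bushings stand; moves with the drawer. Floor 19 mm above the bench, 86 mm (x) by 196 mm (y) inside, walls 20 mm high, lower than the collars. x points into the cabinet. Drawer out, the cabinet's front edge (95 mm high) is 69 mm towards +x of this point; the back of the front panel (81 mm high) 71 mm towards -x.
- tape: Bystander: a roll of white tape, 68 mm across, 20 mm high, lying flat. Leave it alone. Origin at its underside.
- plug: Bystander: a white mains plug about 50 x 32 x 18 mm, lying on the bench. Leave it alone. Origin at its underside.

How it is judged (in metres and radians):
On the way, in this order (a step that is already met when the one before it is completed fails the run):
1. the bolt is drawn fully back and the drawer is out at its stop, both at once (value of joint bolt below 0.008 m and value of joint drawer above 0.132 m), for 0.2 s.
2. every bushing is home in a bore, with the bolt still drawn back (((horizontal distance between bush0_c and bore0 below 0.003 m and z of bush0_c in the frame of bore0 between -0.003 and 0.0025 m and angle between bush0_c's own z axis and vertical below 0.08 rad) or (horizontal distance between bush0_c and bore1 below 0.003 m and z of bush0_c in the frame of bore1 between -0.003 and 0.0025 m and angle between bush0_c's own z axis and vertical below 0.08 rad) or (horizontal distance between bush0_c and bore2 below 0.003 m and z of bush0_c in the frame of bore2 between -0.003 and 0.0025 m and angle between bush0_c's own z axis and vertical below 0.08 rad) or (horizontal distance between bush0_c and bore3 below 0.003 m and z of bush0_c in the frame of bore3 between -0.003 and 0.0025 m and angle between bush0_c's own z axis and vertical below 0.08 rad)) and ((horizontal distance between bush1_c and bore0 below 0.003 m and z of bush1_c in the frame of bore0 between -0.003 and 0.0025 m and angle between bush1_c's own z axis and vertical below 0.08 rad) or (horizontal distance between bush1_c and bore1 below 0.003 m and z of bush1_c in the frame of bore1 between -0.003 and 0.0025 m and angle between bush1_c's own z axis and vertical below 0.08 rad) or (horizontal distance between bush1_c and bore2 below 0.003 m and z of bush1_c in the frame of bore2 between -0.003 and 0.0025 m and angle between bush1_c's own z axis and vertical below 0.08 rad) or (horizontal distance between bush1_c and bore3 below 0.003 m and z of bush1_c in the frame of bore3 between -0.003 and 0.0025 m and angle between bush1_c's own z axis and vertical below 0.08 rad)) and ((horizontal distance between bush2_c and bore0 below 0.003 m and z of bush2_c in the frame of bore0 between -0.003 and 0.0025 m and angle between bush2_c's own z axis and vertical below 0.08 rad) or (horizontal distance between bush2_c and bore1 below 0.003 m and z of bush2_c in the frame of bore1 between -0.003 and 0.0025 m and angle between bush2_c's own z axis and vertical below 0.08 rad) or (horizontal distance between bush2_c and bore2 below 0.003 m and z of bush2_c in the frame of bore2 between -0.003 and 0.0025 m and angle between bush2_c's own z axis and vertical below 0.08 rad) or (horizontal distance between bush2_c and bore3 below 0.003 m and z of bush2_c in the frame of bore3 between -0.003 and 0.0025 m and angle between bush2_c's own z axis and vertical below 0.08 rad)) and ((horizontal distance between bush3_c and bore0 below 0.003 m and z of bush3_c in the frame of bore0 between -0.003 and 0.0025 m and angle between bush3_c's own z axis and vertical below 0.08 rad) or (horizontal distance between bush3_c and bore1 below 0.003 m and z of bush3_c in the frame of bore1 between -0.003 and 0.0025 m and angle between bush3_c's own z axis and vertical below 0.08 rad) or (horizontal distance between bush3_c and bore2 below 0.003 m and z of bush3_c in the frame of bore2 between -0.003 and 0.0025 m and angle between bush3_c's own z axis and vertical below 0.08 rad) or (horizontal distance between bush3_c and bore3 below 0.003 m and z of bush3_c in the frame of bore3 between -0.003 and 0.0025 m and angle between bush3_c's own z axis and vertical below 0.08 rad)) and value of joint bolt below 0.03 m), for 0.2 s.
At the end, for the whole second after the job is handed in: every bushing present is upright and home in a bore (its half-way point within 3 mm of the bore's mouth centre sideways and 2.5 mm in height, tilted less than 0.08 rad), at rest; the bolt is within 8 mm of home in its keeper and the drawer within 8 mm of shut (((horizontal distance between bush0_c and bore0 below 0.003 m and z of bush0_c in the frame of bore0 between -0.003 and 0.0025 m and angle between bush0_c's own z axis and vertical below 0.08 rad) or (horizontal distance between bush0_c and bore1 below 0.003 m and z of bush0_c in the frame of bore1 between -0.003 and 0.0025 m and angle between bush0_c's own z axis and vertical below 0.08 rad) or (horizontal distance between bush0_c and bore2 below 0.003 m and z of bush0_c in the frame of bore2 between -0.003 and 0.0025 m and angle between bush0_c's own z axis and vertical below 0.08 rad) or (horizontal distance between bush0_c and bore3 below 0.003 m and z of bush0_c in the frame of bore3 between -0.003 and 0.0025 m and angle between bush0_c's own z axis and vertical below 0.08 rad)) and ((horizontal distance between bush1_c and bore0 below 0.003 m and z of bush1_c in the frame of bore0 between -0.003 and 0.0025 m and angle between bush1_c's own z axis and vertical below 0.08 rad) or (horizontal distance between bush1_c and bore1 below 0.003 m and z of bush1_c in the frame of bore1 between -0.003 and 0.0025 m and angle between bush1_c's own z axis and vertical below 0.08 rad) or (horizontal distance between bush1_c and bore2 below 0.003 m and z of bush1_c in the frame of bore2 between -0.003 and 0.0025 m and angle between bush1_c's own z axis and vertical below 0.08 rad) or (horizontal distance between bush1_c and bore3 below 0.003 m and z of bush1_c in the frame of bore3 between -0.003 and 0.0025 m and angle between bush1_c's own z axis and vertical below 0.08 rad)) and ((horizontal distance between bush2_c and bore0 below 0.003 m and z of bush2_c in the frame of bore0 between -0.003 and 0.0025 m and angle between bush2_c's own z axis and vertical below 0.08 rad) or (horizontal distance between bush2_c and bore1 below 0.003 m and z of bush2_c in the frame of bore1 between -0.003 and 0.0025 m and angle between bush2_c's own z axis and vertical below 0.08 rad) or (horizontal distance between bush2_c and bore2 below 0.003 m and z of bush2_c in the frame of bore2 between -0.003 and 0.0025 m and angle between bush2_c's own z axis and vertical below 0.08 rad) or (horizontal distance between bush2_c and bore3 below 0.003 m and z of bush2_c in the frame of bore3 between -0.003 and 0.0025 m and angle between bush2_c's own z axis and vertical below 0.08 rad)) and ((horizontal distance between bush3_c and bore0 below 0.003 m and z of bush3_c in the frame of bore0 between -0.003 and 0.0025 m and angle between bush3_c's own z axis and vertical below 0.08 rad) or (horizontal distance between bush3_c and bore1 below 0.003 m and z of bush3_c in the frame of bore1 between -0.003 and 0.0025 m and angle between bush3_c's own z axis and vertical below 0.08 rad) or (horizontal distance between bush3_c and bore2 below 0.003 m and z of bush3_c in the frame of bore2 between -0.003 and 0.0025 m and angle between bush3_c's own z axis and vertical below 0.08 rad) or (horizontal distance between bush3_c and bore3 below 0.003 m and z of bush3_c in the frame of bore3 between -0.003 and 0.0025 m and angle between bush3_c's own z axis and vertical below 0.08 rad)) and linear speed of each of bush0, bush1, bush2, bush3 below 0.02 m/s and value of joint bolt above 0.167 m and value of joint drawer below 0.008 m); the robot touches nothing.
It fails at once if the tape is pushed more than 30 mm from its place (distance of tape from where it was at the start of the episode above 0.03 m).
It fails at once if the plug is pushed more than 30 mm from its place (distance of plug from where it was at the start of the episode above 0.03 m).
Of bush0, bush1, bush2, bush3 only 2 to 4 are there at a start; the rules pass over those that are not, and their reading is None.
At some moment in a run one of bush0, bush1, bush2, bush3 may be knocked a few centimetres aside while the robot is not near it.
It also fails if it takes over 210 s, if anything falls off the work surface, if the arm or the gripper's body presses on something with over 40 N, if the wrist force passes 120 N, or if a joint passes its speed limit or range.

ROBOT

A 6-joint arm with a two-finger parallel gripper is mounted at the origin on the work surface. World frame = base frame: x ahead of the robot, y to its left, z up, the work surface at z = 0. Lengths are in mm, angles in rad, forces in N, time in s.
With the tool pointing down it reaches from about 400 to 925 mm from the base axis. Payload 12.5 kg.
Tool frame: the origin (TCP) lies at the very end of the fingers, on their centre line; the grasp point (between the pads) lies 19 mm behind it; z points along the fingers, y is the line along which they close (so a half turn about z gives the same grasp; the last joint's range is limited). The gripper opens to 95 mm and grips with 3 to 60 N. Pads are 20 mm wide; open, the fingers measure 119 mm over their backs; the gripper's body (75 mm by 180 mm) begins 59 mm behind the grasp point.
Start: joints at [-1.446, 0.491, 1.559, -0, 1.092, -0.106], TCP at [142.995, -608.44, 214.661] pointing down, gripper open.
Joint ranges: [-3.1, 3.1], [-0.84, 2.19], [0.05, 2.79], [-1.13, 4.28], [0.06, 2.93], [-2.69, 2.69]. Speed limits (rad/s): [2.22, 2.22, 2.79, 3.14, 3.14, 3.14].

INTERFACE

Orientations are given as [roll, pitch, yaw] about the fixed x, y, z axes, in that order (R = Rz(yaw) Ry(pitch) Rx(roll)).
In Python, from cell import state, imaging, env, spot_in, mark_of gives the robot as it stands. The module is installed in compiled form; this text tells all that it offers.
- The arm moves only by the tool step_arm, never from a script. Its argument "increments" is a list of rows, each an object with "slide": the shift along the tool's x, y, z in m, a list of three; "roll": the turn about the tool's z in rad. A call has 1 to 5 rows; each row is the pose to reach, as a shift and turn from the pose commanded when the call began, along the tool's axes at that moment; what a row does not reach only later rows make up. A row lasts 1/8 s, in which the tool goes at most 62.5 mm and 10.7 degrees, less where a joint would pass 70% of its speed; a pose out of reach is approached as far as the arm can. A call with a gripper value outside its range is refused whole. "fingers" is the opening, from 0 (shut) to 1 (fully open), set as the call begins (left out, the last holds). The fingers move at their own pace and stop on an object; the grip force is fixed at half the most. Time passes only in rows, so rows that repeat a pose let the fingers close. It gives the time, the measured TCP pose, the force, the opening and the grip force at its end, in the units of the state.
- state(): the state, without advancing time (a new reading comes with each control period).
- imaging.read_camera(name): name is "side" or "top" or "wrist"; returns a dict with "color" (384x512x3 uint8, red, green, blue), "z_map" (384x512 float32, mm along the optical axis (not along the pixel's ray), 0 where there is no reading), "intrinsics" (3x3 intrinsics, pixels), "distortion" ([k1, k2, p1, p2, k3] as OpenCV has them; the pictures are not rectified), "camera_from_world" (4x4, takes a point from world to camera coordinates). Camera axes: x right, y up, looking along -z (the intrinsics and any distortion apply to the point x, -y, -z); pixel columns grow to the right and rows downward; lengths in mm; the calibration is good to about 2 mm. A picture is of the moment at which its call begins.
- env.job_done(): hands the job in; it is judged then, once.
Trained networks look in the newest picture that a camera, given by its name, has taken for a name from the list of things; names that differ only in an ending like _2 or _b are one class to them, and where a whole thing is asked for, a point or a joint stands for the part that bears it (a point fixed in the world has none). Each returns a list of dicts, best first, with "confidence" (0 to 1); they miss things now and then, are a little off and sometimes report something else, mostly with a low value. They report only what shows in the picture. A call takes as long as a camera call.
- spot_in(camera, target): "bbox" ([left, top, right, bottom] in pixels, round what is visible of it).
- mark_of(camera, target): "uv" ([column, row] in pixels: a listed point, or the origin of a listed thing).
The state is a dict: "t": time; "joints": joint angles; "qvel": joint speeds; "tau": joint torques, N m; "eef_pos": TCP position; "tcp_rot": TCP orientation; "ft_force": force on the tool from outside, world axes, zero at the start; "moment": the same for the moment, N m; "opening": opening from 0.0 (shut) to 1.0 (fully open); "grip_force": force on a finger pad.
Only numpy, scipy, OpenCV 4.12 (cv2) and the standard library are available. Lean on these libraries where they do the work, as an engineer would, in place of code of your own. Each camera call takes 0.05 s, during which the arm holds its last target. There are 200 camera calls.

## Working session

There is one attempt and no reset: what is moved stays moved. The work goes in short steps, Python scripts to look and compute and a tool call to move; the robot and the scene stay as the last step left them, time stands still between calls to the robot, and variables do not carry over. Pictures are saved under pics/ and viewed, at most 14 in all, crops included, and the job is handed in when it is done.

Besides the shell and the picture viewer there is one more tool, called after ">>>" in YAML: its name, and indented under it one key for each argument. step_arm: Moves the arm, as the interface text tells. Its arguments: {"type":"object","properties":{"increments":{"type":"array"},"fingers":{"type":"number"}},"required":["increments"]}

```bash
mkdir -p pics
cat > h.py <<'E'
import numpy as np, cv2
from cell import state, imaging, env, spot_in, mark_of
from scipy.spatial.transform import Rotation as R
def cam(n): return imaging.read_camera(n)
def ray(c,uv):
    K=np.array(c["intrinsics"],float);d=np.array(c["distortion"],float)
    x,y=cv2.undistortPoints(np.array([[uv]],float),K,d)[0,0]
    T=np.linalg.inv(np.array(c["camera_from_world"],float))
    return T[:3,3], T[:3,:3]@np.array([x,-y,-1.0])
def at_z(c,uv,z):
    o,r=ray(c,uv); return o+r*(z-o[2])/r[2]
def depth_pt(c,uv):
    u,v=int(round(uv[0])),int(round(uv[1]))
    p=c["z_map"][max(0,v-1):v+2,max(0,u-1):u+2]; p=p[p>0]
    if len(p)==0: return None
    o,r=ray(c,uv); return o+r*np.median(p)
def cloud(c):
    K=np.array(c["intrinsics"],float);d=np.array(c["distortion"],float)
    z=c["z_map"];h,w=z.shape
    g=np.stack(np.meshgrid(np.arange(w),np.arange(h)),-1).reshape(-1,1,2).astype(float)
    n=cv2.undistortPoints(g,K,d)[:,0]
    T=np.linalg.inv(np.array(c["camera_from_world"],float))
    P=np.c_[n[:,0],-n[:,1],-np.ones(len(n))]*z.reshape(-1,1)
    W=(P@T[:3,:3].T+T[:3,3]).reshape(h,w,3); W[z<=0]=np.nan
    return W
def proj(c,P):
    T=np.array(c["camera_from_world"],float);p=T[:3,:3]@np.array(P,float)+T[:3,3]
    q=np.array([p[0],-p[1],-p[2]])
    return cv2.projectPoints(q.reshape(1,1,3),np.zeros(3),np.zeros(3),np.array(c["intrinsics"],float),np.array(c["distortion"],float))[0][0,0]
def save(c,n): cv2.imwrite(f"pics/{n}.png",c["color"][:,:,::-1])
def to_tool(target):
    s=state(); return R.from_euler('xyz',s["tcp_rot"]).as_matrix().T@(np.array(target)-np.array(s["eef_pos"]))
np.set_printoptions(precision=1,suppress=True)
E
python3 - <<'E'
from h import *
a=[]
for n in("top","side","wrist"):
    c=cam(n);a.append(c["color"])
    print(n,np.linalg.inv(c["camera_from_world"])[:3].round(2).tolist())
    for t in("bush0_c","bore0","bolt_knob","drawer_handle","tray","base","tape","plug"):
        for m in mark_of(n,t)[:5]:
            uv=m["uv"]; p=depth_pt(c,uv); print(t,round(m["confidence"],2),np.array(uv),p)
    save(c,n+"0")
s=state();print(s)
cv2.imwrite("pics/all.png",cv2.resize(np.hstack(a[:2])[:,:,::-1],(800,300)))
E
```

```text
top [[0.02, 0.99, -0.11, 460.44], [-1.0, 0.02, -0.0, 25.55], [0.0, 0.11, 0.99, 1315.22]]
bore0 0.92 [309.7 225.6] [ 505.1 -127.2   15.7]
bore0 0.91 [335.8 221.9] [ 517.  -202.5   14.5]
bore0 0.66 [310.6 196.8] [ 587.9 -129.1   16.1]
bore0 0.55 [333.6 196.6] [ 589.8 -195.9   15.2]
bolt_knob 0.98 [341.9 203.5] [ 562.9 -203.7  101.8]
bolt_knob 0.45 [117.8 229.4] [482.4 424.9  16.2]
tray 0.68 [311.  226.1] [ 503.8 -131.1   14.3]
base 0.87 [323.7 209.6] [ 547.6 -158.5   74. ]
base 0.35 [309.9 199.7] [ 579.6 -127.3   14.6]
tape 0.54 [276.6 157. ] [705.1 -30.3  -0.3]
plug 0.64 [120.  232.2] [474.5 417.8  16.8]
plug 0.45 [309.3 226.5] [ 502.6 -126.1   15.4]
side [[-0.71, 0.38, -0.59, -179.06], [-0.7, -0.4, 0.59, 817.91], [-0.01, 0.83, 0.55, 788.82]]
bush0_c 0.5 [223.2 212.8] [552.4 190.8  61.5]
bore0 0.85 [299.4 158.6] [ 604.3 -207.9   45. ]
bore0 0.69 [290.4 171.7] [533.5 -73.7  83.4]
bore0 0.62 [318.3 167.6] [ 529.4 -214.9   37.2]
bore0 0.56 [308.7 175.2] [ 519.3 -150.3   41.5]
bolt_knob 0.6 [313. 152.] [ 548.4 -205.1   93. ]
drawer_handle 0.96 [222.6 213.3] [553.1 192.5  60.4]
tray 0.74 [306.1 179.6] [ 523.3 -143.3   26.3]
tray 0.58 [193.8 205.4] [605.9 248.3  90.7]
base 0.56 [305.8 177.6] [ 525.  -143.3   33.2]
plug 0.72 [172.3 290.1] [469.8 435.6   8.6]
wrist [[0.23, 0.95, 0.23, 207.88], [-0.97, 0.22, 0.05, -593.31], [0.0, -0.24, 0.97, 385.15]]
{'t': 1.35, 'joints': array([-1.4,  0.5,  1.6,  0. ,  1.1, -0.1]), 'qvel': array([-0., -0.,  0., -0.,  0.,  0.]), 'tau': array([ -0. , -61.2, -25.8,   0.1,   0. ,  -0. ]), 'eef_pos': array([ 143. , -608.4,  214.7]), 'tcp_rot': array([3.1, 0. , 0.2]), 'ft_force': array([ 0.5,  0.5, -0.4]), 'moment': array([ 0. ,  0.1, -0.1]), 'grip_force': 0.0, 'opening': 0.9979699376907133}
```

View pics/all.png

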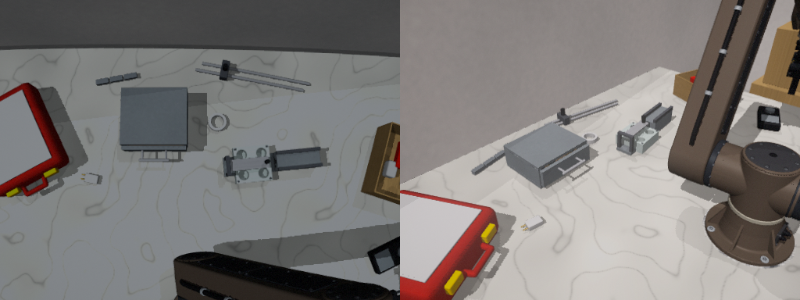

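View pics/side0.png

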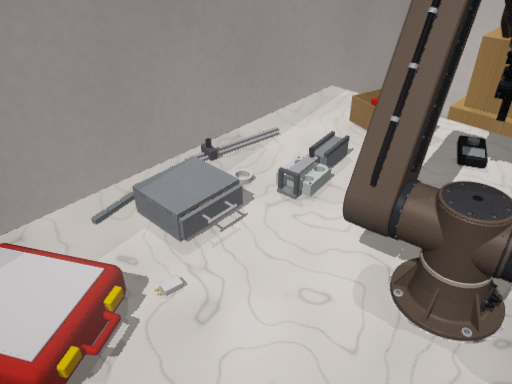

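```bash
cat >> h.py <<'E'
def yaw(): 
    M=R.from_euler('xyz',state()["tcp_rot"]).as_matrix(); return np.arctan2(M[1,1],M[0,1])  # dir of tool y
def go(target,yawy=None):
    "prints slide (m) in tool axes and roll to put tool y along world angle yawy (mod pi)"
    r=0
    if yawy is not None:
        r=-(yawy-yaw()); r=(r+np.pi/2)%np.pi-np.pi/2
    print("go",(to_tool(target)/1000).round(4).tolist(),"roll",round(r,3),"j6",round(state()["joints"][5],2))
E
python3 - <<'E'
from h import *
c=cam("top");W=cloud(c)
def rect(m,n):
    P=W[m][:,:2].astype(np.float32); r=cv2.minAreaRect(P); print(n,len(P),np.array(r[0]),np.array(r[1]),r[2])
X,Y,Z=W[...,0],W[...,1],W[...,2]
b=(X>450)&(X<650)&(Y<-40)&(Y>-440)
rect(b&(Z>30)&(Z<100),"all block");rect(b&(Z>68)&(Z<80)&(Y<-240),"track")
rect((X>450)&(X<800)&(Y>60)&(Y<360)&(Z>85)&(Z<105),"cab")
m=(X>480)&(X<800)&(Y>80)&(Y<340)&(Z>45)&(Z<75)&(X<600); rect(m,"handle")
for t in("tape","plug"): print(t,spot_in("top",t)[:2])
print(yaw(), proj(c,[705,-30,20]))
go([500,-240,260],0)
E
```

```text
all block 3339 [ 558.7 -234.9] [130.1 345.4] 6.917099952697754
track 481 [ 570.1 -324.7] [ 68.7 161.7] 6.7401604652404785
cab 5990 [695.8 194.4] [210.9 236.4] 0.7599498629570007
handle 295 [574.  192.3] [222.6  48.3] 89.24540710449219
tape [{'bbox': [263.5, 146.2, 289.9, 170.0], 'confidence': 0.59}, {'bbox': [285.1, 185.3, 415.4, 234.9], 'confidence': 0.55}]
plug [{'bbox': [107.5, 224.3, 128.5, 235.4], 'confidence': 0.63}, {'bbox': [154.8, 186.2, 239.8, 205.0], 'confidence': 0.59}]
-1.3399697644430104 [276.8 155.8]
go [0.4318, -0.277, -0.0454] roll -1.34 j6 -0.11
```

```bash
python3 -c "
from h import *
go([563,-210,250],0.12)"
```

```text
go [0.5, -0.2918, -0.0354] roll -1.46 j6 -0.11
```

>>> step_arm:
  increments:
    - {"slide": [0.5,-0.2918,-0.0354],"roll": -1.46}
    - {"slide": [0.5,-0.2918,-0.0354],"roll": -1.46}
    - {"slide": [0.5,-0.2918,-0.0354],"roll": -1.46}
    - {"slide": [0.5,-0.2918,-0.0354],"roll": -1.46}
    - {"slide": [0.5,-0.2918,-0.0354],"roll": -1.46}
  fingers: 0.5

```text
t: 2.12
eef_pos: [370.5, -392.3, 234.0]
tcp_rot: [3.141, 0.0, 1.174]
ft_force: [0.7, 0.2, -0.4]
opening: 0.537
grip_force: 0.0
```

```bash
python3 -c "
from h import *
go([563,-210,250],0.12)"
```

```text
go [0.2425, 0.1071, -0.016] roll -0.517 j6 -0.54
```

>>> step_arm:
  increments:
    - {"slide": [0.2425,0.1071,-0.016],"roll": -0.517}
    - {"slide": [0.2425,0.1071,-0.016],"roll": -0.517}
    - {"slide": [0.2425,0.1071,-0.016],"roll": -0.517}
    - {"slide": [0.2425,0.1071,-0.016],"roll": -0.517}
    - {"slide": [0.2425,0.1071,-0.016],"roll": -0.517}

```text
t: 2.75
eef_pos: [564.8, -210.0, 249.8]
tcp_rot: [3.141, 0.0, 1.689]
ft_force: [-1.5, -0.3, -1.1]
opening: 0.5
grip_force: 0.0
```

Run:
```python
from h import *
s=state();print(s["eef_pos"],s["tcp_rot"],s["joints"],yaw())
c=cam("wrist");save(c,"w1");W=cloud(c)
for t in("bore0","bolt_knob","base"):
    for m in mark_of("wrist",t)[:5]:
        uv=m["uv"]; print(t,round(m["confidence"],2),np.array(uv),depth_pt(c,uv),at_z(c,uv,45),at_z(c,uv,91.5))
Z=W[...,2]
k=(Z>98)&(Z<110)&(abs(W[...,0]-563)<40)&(abs(W[...,1]+204)<40)
P=W[k];print("knob top",len(P),P.mean(0))
```

```text
[ 564.8 -210.   249.8] [3.1 0.  1.7] [-0.5  0.4  1.6  0.   1.1 -0.6] 0.11782327795900832
bore0 0.95 [220.8 157.9] [ 515.  -204.3   15.5] [ 518.  -199.9   45. ] [ 522.8 -192.9   91.5]
bore0 0.94 [278.4 162.2] [ 592.8 -200.9   16. ] [ 590.2 -196.8   45. ] [ 586.  -190.3   91.5]
bore0 0.68 [281.1 103. ] [ 586.1 -123.8   15.4] [ 583.9 -125.2   45. ] [ 580.5 -127.5   91.5]
bore0 0.57 [218.7 103.8] [ 505.7 -134.2   15.1] [ 509.5 -134.9   45. ] [ 515.3 -136.    91.5]
bolt_knob 0.64 [247.  176.4] [ 553.7 -207.2  105.8] [ 553.1 -219.5   45. ] [ 553.6 -210.1   91.5]
base 0.74 [251.4 133.1] [ 552.8 -163.4   74.1] [ 552.5 -165.    45. ] [ 553.  -162.4   91.5]
knob top 177 [ 555.8 -206.3  105.5]
```

View pics/w1.png

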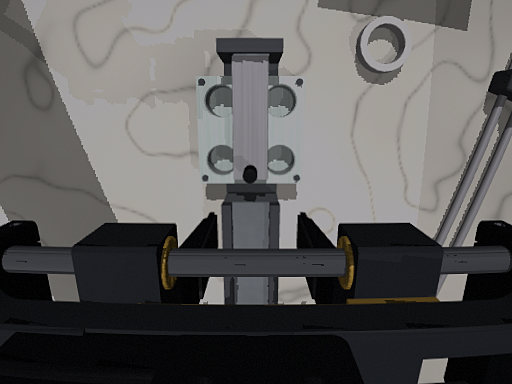

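```bash
python3 -c "
from h import *
go([555.5,-206.5,84],0.12)"
```

```text
go [0.0075, -0.0057, 0.1655] roll -0.006 j6 -0.59
```

>>> step_arm:
  increments:
    - {"slide": [0.0075,-0.009,0.06]}
    - {"slide": [0.0075,-0.009,0.12]}
    - {"slide": [0.0075,-0.009,0.15]}
    - {"slide": [0.0075,-0.009,0.165]}
    - {"slide": [0.0075,-0.009,0.165]}

```text
invalid input at $.increments[0]: expected keys slide, roll
```

>>> step_arm:
  increments:
    - {"slide": [0,0,0]}
    - {"slide": [0,0,0]}
    - {"slide": [0,0,0]}
    - {"slide": [0,0,0]}
    - {"slide": [0,0,0]}
  fingers: 0.0

```text
invalid input at $.increments[0]: expected keys slide, roll
```

>>> step_arm:
  increments:
    - {"slide": [0.0075,-0.009,0.06],"roll": 0}
    - {"slide": [0.0075,-0.009,0.12],"roll": 0}
    - {"slide": [0.0075,-0.009,0.15],"roll": 0}
    - {"slide": [0.0075,-0.009,0.165],"roll": 0}
    - {"slide": [0.0075,-0.009,0.165],"roll": 0}

```text
t: 3.58
eef_pos: [552.5, -207.0, 84.6]
tcp_rot: [-3.141, -0.0, 1.684]
ft_force: [-0.1, -0.3, 0.6]
opening: 0.5
grip_force: 0.0
```

>>> step_arm:
  increments:
    - {"slide": [0,0,0],"roll": 0}
    - {"slide": [0,0,0],"roll": 0}
    - {"slide": [0,0,0],"roll": 0}
    - {"slide": [0,0,0],"roll": 0}
    - {"slide": [0,0,0],"roll": 0}
  fingers: 0.0

```text
t: 4.2
eef_pos: [556.3, -206.5, 85.5]
tcp_rot: [3.135, 0.003, 1.685]
ft_force: [16.0, 2.5, -5.5]
opening: 0.158
grip_force: 30.0
```

>>> step_arm:
  increments:
    - {"slide": [-0.04,0.004,0],"roll": 0}
    - {"slide": [-0.08,0.004,0],"roll": 0}
    - {"slide": [-0.115,0.004,0],"roll": 0}
    - {"slide": [-0.125,0.004,0],"roll": 0}
    - {"slide": [-0.13,0.004,0],"roll": 0}

```text
t: 4.82
eef_pos: [571.6, -335.2, 85.4]
tcp_rot: [-3.141, 0.0, 1.685]
ft_force: [-3.3, 3.0, 7.1]
opening: 0.162
grip_force: 30.0
```

>>> step_arm:
  increments:
    - {"slide": [-0.007,0,0],"roll": 0}
    - {"slide": [-0.014,0,0],"roll": 0}
    - {"slide": [-0.021,0,0],"roll": 0}
    - {"slide": [-0.028,0,0],"roll": 0}
    - {"slide": [-0.028,0,0],"roll": 0}

```text
t: 5.45
eef_pos: [574.9, -363.1, 85.4]
tcp_rot: [-3.142, 0.001, 1.685]
ft_force: [-2.3, -2.5, 4.9]
opening: 0.162
grip_force: 30.0
```

>>> step_arm:
  increments:
    - {"slide": [-0.005,0.0005,0],"roll": 0}
    - {"slide": [-0.01,0.001,0],"roll": 0}
    - {"slide": [-0.012,0.001,0],"roll": 0}
    - {"slide": [-0.012,0.001,0],"roll": 0}

```text
t: 5.95
eef_pos: [575.8, -370.6, 85.3]
tcp_rot: [-3.137, -0.007, 1.686]
ft_force: [-11.3, 18.0, 14.3]
opening: 0.158
grip_force: 30.0
```

>>> step_arm:
  increments:
    - {"slide": [0,0,0],"roll": 0}
    - {"slide": [0,0,0],"roll": 0}
    - {"slide": [0,0,-0.05],"roll": 0}
    - {"slide": [0,0,-0.1],"roll": 0}
    - {"slide": [0,0,-0.12],"roll": 0}
  fingers: 0.45

```text
t: 6.58
eef_pos: [578.1, -375.1, 208.0]
tcp_rot: [3.138, 0.003, 1.685]
ft_force: [-0.3, 0.0, -0.1]
opening: 0.448
grip_force: 0.0
```

```bash
python3 -c "
from h import *
go([550,140,200],0.013)"
```

```text
go [0.5149, 0.0308, 0.0064] roll 0.101 j6 -0.79
```

>>> step_arm:
  increments:
    - {"slide": [0.515,0.031,0.006],"roll": 0.1}
    - {"slide": [0.515,0.031,0.006],"roll": 0.1}
    - {"slide": [0.515,0.031,0.006],"roll": 0.1}
    - {"slide": [0.515,0.031,0.006],"roll": 0.1}
    - {"slide": [0.515,0.031,0.006],"roll": 0.1}

```text
t: 7.2
eef_pos: [560.3, -60.7, 201.2]
tcp_rot: [3.141, 0.0, 1.585]
ft_force: [0.6, 0.6, 0.6]
opening: 0.45
grip_force: 0.0
```

```bash
python3 -c "
from h import *
go([550,140,200],0.013)"
```

```text
go [0.2008, -0.0074, 0.0011] roll 0.001 j6 -0.24
```

>>> step_arm:
  increments:
    - {"slide": [0.2,-0.007,0.001],"roll": 0}
    - {"slide": [0.2,-0.007,0.001],"roll": 0}
    - {"slide": [0.2,-0.007,0.001],"roll": 0}
    - {"slide": [0.2,-0.007,0.001],"roll": 0}
    - {"slide": [0.2,-0.007,0.001],"roll": 0}

```text
t: 7.82
eef_pos: [550.6, 137.7, 200.0]
tcp_rot: [3.141, 0.0, 1.587]
ft_force: [0.2, -1.0, 0.3]
opening: 0.449
grip_force: 0.0
```

Run:
```python
from h import *
s=state();print(s["eef_pos"],s["tcp_rot"],s["joints"],yaw())
c=cam("wrist");save(c,"w2");W=cloud(c)
for m in mark_of("wrist","drawer_handle")[:3]:
    uv=m["uv"]; print(round(m["confidence"],2),np.array(uv),depth_pt(c,uv),at_z(c,uv,58))
k=(W[...,2]>50)&(W[...,2]<70)&(W[...,0]<575)&(W[...,0]>480)&(W[...,1]>130)
P=W[k];print(len(P),np.nanpercentile(P,[2,50,98],axis=0))
go([P[:,0].mean(),190,44],0.013)
```

```text
[550.6 137.7 200. ] [3.1 0.  1.6] [ 0.1  0.4  1.7 -0.   1.   0.1] 0.015974852461269933
0.6 [263.5 125.5] [556.  195.2  63.6] [556.2 195.   58. ]
1381 [[550.2 139.5  59. ]
 [556.7 194.7  62.9]
 [573.1 241.5  65. ]]
go [0.0537, 0.0076, 0.156] roll 0.001 j6 0.11
```

View pics/w2.png

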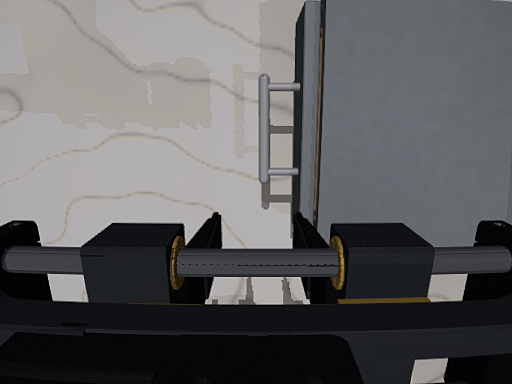

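>>> step_arm:
  increments:
    - {"slide": [0.057,0.005,0.0],"roll": 0}
    - {"slide": [0.057,0.005,0.06],"roll": 0}
    - {"slide": [0.057,0.005,0.11],"roll": 0}
    - {"slide": [0.057,0.005,0.145],"roll": 0}
    - {"slide": [0.057,0.005,0.156],"roll": 0}
  fingers: 0.3

```text
t: 8.55
eef_pos: [554.4, 192.7, 42.2]
tcp_rot: [-3.139, 0.001, 1.583]
ft_force: [0.2, 1.1, 0.7]
opening: 0.301
grip_force: 0.0
```

>>> step_arm:
  increments:
    - {"slide": [0,0,0],"roll": 0}
    - {"slide": [0,0,0],"roll": 0}
    - {"slide": [0,0,0],"roll": 0}
    - {"slide": [0,0,0],"roll": 0}
  fingers: 0.0

```text
t: 9.05
eef_pos: [555.6, 194.4, 45.5]
tcp_rot: [3.139, -0.0, 1.586]
ft_force: [1.4, -3.5, 6.9]
opening: 0.11
grip_force: 30.0
```

Pull out along -x (tool -y).

>>> step_arm:
  increments:
    - {"slide": [0,-0.03,0],"roll": 0}
    - {"slide": [0,-0.065,0],"roll": 0}
    - {"slide": [0,-0.1,0],"roll": 0}
    - {"slide": [0,-0.115,0],"roll": 0}
    - {"slide": [0,-0.122,0],"roll": 0}

```text
t: 9.68
eef_pos: [432.6, 192.0, 45.5]
tcp_rot: [3.14, 0.001, 1.586]
ft_force: [2.6, -14.4, 11.5]
opening: 0.106
grip_force: 30.0
```

>>> step_arm:
  increments:
    - {"slide": [0,-0.005,0],"roll": 0}
    - {"slide": [0,-0.01,0],"roll": 0}
    - {"slide": [0,-0.015,0],"roll": 0}
    - {"slide": [0,-0.02,0],"roll": 0}
    - {"slide": [0,-0.02,0],"roll": 0}

```text
t: 10.3
eef_pos: [417.6, 191.9, 45.5]
tcp_rot: [3.131, -0.001, 1.586]
ft_force: [20.7, -21.3, 0.5]
opening: 0.105
grip_force: 30.0
```

>>> step_arm:
  increments:
    - {"slide": [0,0.003,0],"roll": 0}
    - {"slide": [0,0.003,0],"roll": 0}
    - {"slide": [0,0.003,-0.06],"roll": 0}
    - {"slide": [0,0.003,-0.12],"roll": 0}
    - {"slide": [-0.06,0.05,-0.17],"roll": 0}
  fingers: 0.3

```text
t: 10.92
eef_pos: [447.7, 153.2, 201.3]
tcp_rot: [3.139, -0.001, 1.59]
ft_force: [1.4, 0.5, -0.3]
opening: 0.301
grip_force: 0.0
```

```bash
python3 -c "
from h import *
go([520,80,230],0.013)"
```

```text
go [-0.0745, 0.0709, -0.0285] roll 0.006 j6 0.17
```

>>> step_arm:
  increments:
    - {"slide": [-0.0745,0.071,-0.0285],"roll": 0}
    - {"slide": [-0.0745,0.071,-0.0285],"roll": 0}
    - {"slide": [-0.0745,0.071,-0.0285],"roll": 0}
    - {"slide": [-0.0745,0.071,-0.0285],"roll": 0}
  fingers: 0.65

```text
t: 11.42
eef_pos: [519.7, 78.7, 226.4]
tcp_rot: [-3.14, -0.0, 1.585]
ft_force: [-0.1, -0.0, 0.8]
opening: 0.629
grip_force: 0.0
```

Run:
```python
from h import *
s=state();print(s["eef_pos"],s["tcp_rot"],s["joints"],yaw())
c=cam("wrist");save(c,"w3");W=cloud(c)
for m in mark_of("wrist","bush0_c")[:6]:
    uv=m["uv"]; print(round(m["confidence"],2),np.array(uv),depth_pt(c,uv),at_z(c,uv,43))
X,Y,Z=W[...,0],W[...,1],W[...,2]
k=((Z>54)&(Z<72)&(X>470)&(X<580)&(Y>80)&(Y<300)).astype(np.uint8)
n,l,st,ce=cv2.connectedComponentsWithStats(k)
for i in range(1,n):
    if st[i,4]>60:
        P=W[l==i]; (cx,cy),r=cv2.minEnclosingCircle(P[:,:2].astype(np.float32)); print("comp",st[i],P.mean(0),cx,cy,r)
```

```text
[519.7  78.7 226.4] [-3.1 -0.   1.6] [0.  0.3 1.8 0.  1.  0. ] 0.014578583158594106
0.71 [268.3 141.8] [531.1 118.2  67. ] [532.  116.2  43. ]
comp [244   0  42  23 734] [524.7 253.4  60.9] 524.5452880859375 259.5631103515625 21.17319107055664
comp [ 245   28   42   45 1433] [526.3 213.1  61.6] 526.0032958984375 213.58140563964844 22.114744186401367
comp [ 274   77   41   42 1326] [557.5 165.8  61.6] 557.7716064453125 165.7891387939453 22.110393524169922
comp [ 249  126   40   40 1216] [531.6 114.   61.7] 531.7261352539062 113.48407745361328 22.046871185302734
```

View pics/w3.png

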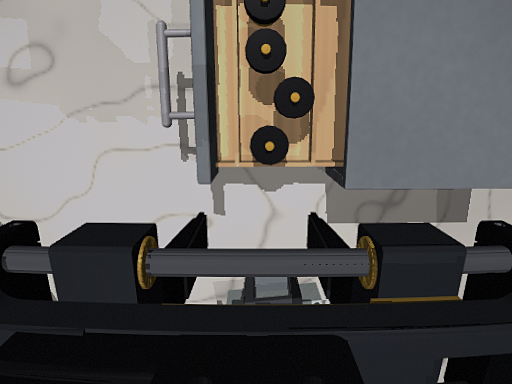

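```bash
python3 -c "
from h import *
go([531.7,113.5,46],0.12)"
```

```text
go [0.0341, 0.0128, 0.1805] roll -0.104 j6 0.01
```

>>> step_arm:
  increments:
    - {"slide": [0.034,0.013,0.05],"roll": -0.1}
    - {"slide": [0.034,0.013,0.1],"roll": -0.1}
    - {"slide": [0.034,0.013,0.145],"roll": -0.1}
    - {"slide": [0.034,0.013,0.17],"roll": -0.1}
    - {"slide": [0.034,0.013,0.18],"roll": -0.1}

```text
t: 12.15
eef_pos: [532.0, 113.2, 45.5]
tcp_rot: [-3.139, -0.0, 1.687]
ft_force: [-0.3, -1.0, -0.4]
opening: 0.648
grip_force: 0.0
```

>>> step_arm:
  increments:
    - {"slide": [0,0,0],"roll": 0}
    - {"slide": [0,0,0],"roll": 0}
    - {"slide": [0,0,0],"roll": 0}
    - {"slide": [0,0,0],"roll": 0}
  fingers: 0.3

```text
t: 12.65
eef_pos: [533.5, 112.6, 47.9]
tcp_rot: [3.14, 0.0, 1.685]
ft_force: [-0.5, 1.5, 6.6]
opening: 0.451
grip_force: 30.0
```

>>> step_arm:
  increments:
    - {"slide": [0,0,-0.05],"roll": 0}
    - {"slide": [0,0,-0.11],"roll": 0}
    - {"slide": [-0.06,0,-0.15],"roll": 0}
    - {"slide": [-0.12,0,-0.17],"roll": 0}
    - {"slide": [-0.18,0,-0.17],"roll": 0}

```text
t: 13.28
eef_pos: [553.3, -60.9, 218.6]
tcp_rot: [3.138, 0.001, 1.686]
ft_force: [1.0, 0.4, -3.7]
opening: 0.456
grip_force: 30.0
```

```bash
python3 -c "
from h import *
go([556,-215,225],0.12)"
```

```text
go [-0.1534, -0.015, -0.0062] roll -0.005 j6 -0.34
```

>>> step_arm:
  increments:
    - {"slide": [-0.153,-0.015,-0.006],"roll": -0.005}
    - {"slide": [-0.153,-0.015,-0.006],"roll": -0.005}
    - {"slide": [-0.153,-0.015,-0.006],"roll": -0.005}
    - {"slide": [-0.153,-0.015,-0.006],"roll": -0.005}
    - {"slide": [-0.153,-0.015,-0.006],"roll": -0.005}

```text
t: 13.9
eef_pos: [555.2, -212.5, 222.5]
tcp_rot: [-3.141, -0.0, 1.69]
ft_force: [-0.2, -0.4, -2.3]
opening: 0.454
grip_force: 30.0
```

Run:
```python
from h import *
s=state();print(s["eef_pos"],s["tcp_rot"],yaw())
c=cam("wrist");save(c,"w4");W=cloud(c);np.save("w4.npy",W)
for m in mark_of("wrist","bore0")[:6]:
    uv=m["uv"]; print(round(m["confidence"],2),np.array(uv),at_z(c,uv,45))
X,Y,Z=W[...,0],W[...,1],W[...,2]
top=(abs(Z-45)<6)&(abs(X-550)<85)&(abs(Y+162)<85)
print("top z",np.median(Z[top]),top.sum())
P=W[top]; r=cv2.minAreaRect(P[:,:2].astype(np.float32)); print("rect",np.array(r[0]),np.array(r[1]),r[2])
# holes: pixels deeper than the top; rim = top pixels within 18..23mm of a guess, fit circle to hole/ top boundary
k=top.astype(np.uint8)
cs,h=cv2.findContours(k,cv2.RETR_CCOMP,cv2.CHAIN_APPROX_NONE)
for i,q in enumerate(cs):
    if h[0][i][3]>=0 and len(q)>60:
        Q=W[q[:,0,1],q[:,0,0]]; A=np.c_[2*Q[:,:2],np.ones(len(Q))]; sol=np.linalg.lstsq(A,(Q[:,:2]**2).sum(1),rcond=None)[0]
        rr=np.sqrt(sol[2]+sol[0]**2+sol[1]**2); d=np.hypot(*(Q[:,:2]-sol[:2]).T)-rr
        print("hole",len(q),sol[:2],rr,d.std(),Q[:,2].mean())
```

```text
[ 555.2 -212.5  222.5] [-3.1 -0.   1.7] 0.11935763879396452
0.75 [289.9 164.5] [ 591.7 -196.4   45. ]
0.75 [293.1 101. ] [ 585.  -125.1   45. ]
0.6 [226.7 100.6] [ 511.6 -133.5   45. ]
0.57 [227.8 159.6] [ 519.3 -199.3   45. ]
top z 45.446802738825625 10171
rect [ 550.7 -161.8] [130.6 174.5] 6.384756565093994
hole 90 [ 590.3 -194.2] 18.761924199754095 0.26227104951189956 43.311666357675556
hole 87 [ 519.5 -202.7] 18.503699857379914 0.46414889738740583 43.27872801079019
hole 96 [ 582.1 -123. ] 18.655569248072084 0.3083027079656084 43.45737917079192
hole 96 [ 511.7 -131.2] 18.68562303120748 0.3426515335378537 43.318718243766625
```

View pics/w4.png

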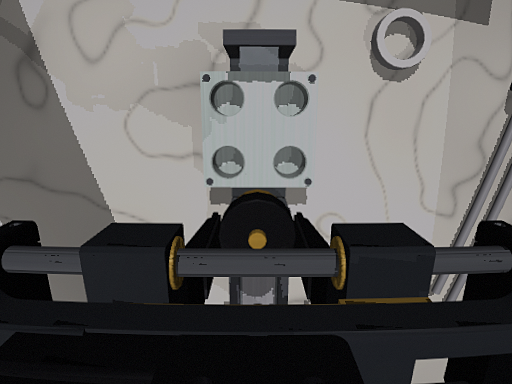

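```bash
cat >> h.py <<'E'
def held(W):
    "stud and collar centre of the bushing in hand, in world xy, from a wrist cloud"
    p=np.array(state()["eef_pos"]); d=W-p
    near=(abs(d[...,0])<30)&(abs(d[...,1])<30)
    zt=W[...,2]-p[2]
    s=W[near&(np.abs(zt-21)<14)]
    return s,p
E
python3 - <<'E'
from h import *
W=np.load("w4.npy"); p=np.array(state()["eef_pos"]); V=W[226:254,243:272]-p
z=V[...,2]; print(np.percentile(z[np.isfinite(z)],[5,25,50,75,95]))
st=V[z>np.nanmax(z)-3]; print("stud",len(st),st.mean(0))
C=W[185:232,210:305]-p; m=(abs(C[...,2]-np.median(C[10:30,30:60,2]))<1.5); Q=C[m]; print("collar z",Q[:,2].mean(),len(Q),Q.min(0),Q.max(0))
E
```

```text
[12.6 13.4 17.3 19.8 93.2]
stud 123 [-4.  29.2 92.8]<stdin>:5: RuntimeWarning: Mean of empty slice.
  ret = ret.dtype.type(ret / rcount)
Traceback (most recent call last):
ValueError: zero-size array to reduction operation minimum which has no identity
```

```bash
cat >> h.py <<'E'
def held(W,p):
    "stud centre of the held bushing relative to TCP, in tool axes (x,y), + height above TCP"
    M=R.from_euler('xyz',state()["tcp_rot"]).as_matrix()
    T=(W-p)@M
    m=(np.hypot(T[...,0],T[...,1])<14)&(-T[...,2]>17)&(-T[...,2]<24)
    Q=T[m]; c,r=cv2.minEnclosingCircle(Q[:,:2].astype(np.float32))
    return len(Q),Q.mean(0),np.array(c),r
E
python3 - <<'E'
from h import *
W=np.load("w4.npy"); print(held(W,np.array(state()["eef_pos"])))
go([519.4,-202.8,150],0.118);go([590.9,-194.3,120],0.118); print(state()["eef_pos"])
E
```

```text
(235, array([  1.4,  -0.7, -19.1]), array([ 1.2, -0.7]), 4.834217071533203)
go [0.0134, -0.0347, 0.0726] roll 0.003 j6 -0.6
go [0.0133, 0.0373, 0.1026] roll 0.003 j6 -0.6
[ 555.4 -212.   222.6]
```

>>> step_arm:
  increments:
    - {"slide": [0.012,0.038,0.03],"roll": 0.003}
    - {"slide": [0.012,0.038,0.08],"roll": 0.003}
    - {"slide": [0.012,0.038,0.125],"roll": 0.003}
    - {"slide": [0.012,0.038,0.138],"roll": 0.003}
    - {"slide": [0.012,0.038,0.138],"roll": 0.003}

```text
t: 14.62
eef_pos: [592.0, -196.2, 84.8]
tcp_rot: [-3.141, -0.0, 1.688]
ft_force: [0.9, 0.4, -1.9]
opening: 0.458
grip_force: 30.0
```

```bash
python3 -c "
from h import *
s=state();print(s['eef_pos'],s['ft_force']);go([590.9,-194.3,60],0.118)"
```

```text
[ 592.  -196.2   84.8] [ 0.9  0.4 -1.9]
go [0.002, -0.0009, 0.0248] roll -0.001 j6 -0.54
```

>>> step_arm:
  increments:
    - {"slide": [0.001,0,0.008],"roll": 0}
    - {"slide": [0.001,0,0.012],"roll": 0}
    - {"slide": [0.001,0,0.016],"roll": 0}
    - {"slide": [0.001,0,0.02],"roll": 0}
    - {"slide": [0.001,0,0.02],"roll": 0}

```text
t: 15.25
eef_pos: [591.5, -195.7, 64.2]
tcp_rot: [-3.141, -0.0, 1.687]
ft_force: [0.3, 0.5, -2.5]
opening: 0.452
grip_force: 30.0
```

>>> step_arm:
  increments:
    - {"slide": [0,0,0.005],"roll": 0}
    - {"slide": [0,0,0.01],"roll": 0}
    - {"slide": [0,0,0.014],"roll": 0}
    - {"slide": [0,0,0.017],"roll": 0}
    - {"slide": [0,0,0.017],"roll": 0}

```text
t: 15.88
eef_pos: [591.6, -195.7, 49.7]
tcp_rot: [3.141, 0.001, 1.688]
ft_force: [-7.4, 3.0, 22.4]
opening: 0.457
grip_force: 30.0
```

>>> step_arm:
  increments:
    - {"slide": [0,0,0],"roll": 0}
    - {"slide": [0,0,0],"roll": 0}
    - {"slide": [0,0,-0.04],"roll": 0}
    - {"slide": [0,0,-0.1],"roll": 0}
    - {"slide": [0.03,0,-0.15],"roll": 0}
  fingers: 0.6

```text
t: 16.5
eef_pos: [588.4, -166.8, 199.2]
tcp_rot: [3.141, 0.001, 1.685]
ft_force: [-0.1, 1.7, 0.4]
opening: 0.6
grip_force: 0.0
```

```bash
python3 -c "
from h import *
s=state();print(s['eef_pos'],s['ft_force']);go([525,145,225],0.118)"
```

```text
[ 588.4 -166.8  199.2] [-0.1  1.7  0.4]
go [0.317, -0.0274, -0.0261] roll -0.004 j6 -0.5
```

>>> step_arm:
  increments:
    - {"slide": [0.317,-0.027,-0.026],"roll": 0}
    - {"slide": [0.317,-0.027,-0.026],"roll": 0}
    - {"slide": [0.317,-0.027,-0.026],"roll": 0}
    - {"slide": [0.317,-0.027,-0.026],"roll": 0}
    - {"slide": [0.317,-0.027,-0.026],"roll": 0}

```text
t: 17.12
eef_pos: [525.3, 141.2, 223.0]
tcp_rot: [3.141, 0.0, 1.687]
ft_force: [1.7, -0.0, -0.6]
opening: 0.597
grip_force: 0.0
```

>>> step_arm:
  increments:
    - {"slide": [0,0,0],"roll": 0}
    - {"slide": [0,0,0],"roll": 0}
    - {"slide": [0,0,0],"roll": 0}

```text
t: 17.5
eef_pos: [526.2, 138.1, 222.7]
tcp_rot: [-3.141, 0.0, 1.686]
ft_force: [-0.2, -0.1, 0.2]
opening: 0.601
grip_force: 0.0
```

```bash
cat >> h.py <<'E'
def bushings(W,zlo=54,zhi=72,box=(470,585,80,310)):
    X,Y,Z=W[...,0],W[...,1],W[...,2]
    k=((Z>zlo)&(Z<zhi)&(X>box[0])&(X<box[1])&(Y>box[2])&(Y<box[3])).astype(np.uint8)
    n,l,st,ce=cv2.connectedComponentsWithStats(k)
    for i in range(1,n):
        if st[i,4]>200:
            P=W[l==i]; (cx,cy),r=cv2.minEnclosingCircle(P[:,:2].astype(np.float32)); print("bush",st[i],np.array([cx,cy,r]),P[:,2].mean())
E
python3 - <<'E'
from h import *
s=state();print(s["eef_pos"],yaw())
c=cam("wrist");save(c,"w5");W=cloud(c);bushings(W)
E
```

```text
[526.2 138.1 222.7] 0.1149163430531805
bush [ 250   37   42   44 1458] [525.3 264.4  22.1] 61.59391121006987
bush [ 246   87   41   42 1356] [526.7 213.9  22.2] 61.61549969919466
bush [ 270  136   40   40 1222] [558.8 165.6  21.9] 61.70155320547183
```

```bash
python3 -c "
from h import *
go([526.7,213.9,45],0.118)"
```

```text
go [0.0753, 0.0092, 0.1777] roll -0.003 j6 0.02
```

>>> step_arm:
  increments:
    - {"slide": [0.055,0.009,0.01],"roll": 0}
    - {"slide": [0.075,0.009,0.06],"roll": 0}
    - {"slide": [0.075,0.009,0.12],"roll": 0}
    - {"slide": [0.075,0.009,0.165],"roll": 0}
    - {"slide": [0.075,0.009,0.177],"roll": 0}

```text
t: 18.18
eef_pos: [525.4, 213.6, 43.6]
tcp_rot: [-3.137, 0.001, 1.686]
ft_force: [0.5, 0.3, 0.8]
opening: 0.602
grip_force: 0.0
```

>>> step_arm:
  increments:
    - {"slide": [0,0,0],"roll": 0}
    - {"slide": [0,0,0],"roll": 0}
    - {"slide": [0,0,0],"roll": 0}
    - {"slide": [0,0,0],"roll": 0}
  fingers: 0.3

```text
t: 18.68
eef_pos: [527.0, 215.0, 47.5]
tcp_rot: [3.139, -0.0, 1.687]
ft_force: [0.1, -2.4, 8.6]
opening: 0.455
grip_force: 30.0
```

>>> step_arm:
  increments:
    - {"slide": [0,0,-0.05],"roll": 0}
    - {"slide": [0,0,-0.11],"roll": 0}
    - {"slide": [-0.06,0,-0.15],"roll": 0}
    - {"slide": [-0.12,0,-0.17],"roll": 0}
    - {"slide": [-0.18,0,-0.17],"roll": 0}

```text
t: 19.3
eef_pos: [546.5, 41.7, 218.0]
tcp_rot: [3.138, 0.001, 1.688]
ft_force: [1.3, -0.3, -2.0]
opening: 0.455
grip_force: 30.0
```

```bash
python3 -c "
from h import *
go([554,-212,223],0.118)"
```

```text
go [-0.2528, -0.0223, -0.005] roll -0.0 j6 -0.16
```

```bash
python3 -c "
from h import *
go([519.5,-203.5,130],0.118)"
```

```text
go [-0.2403, -0.0559, 0.0879] roll -0.0 j6 -0.16
```

>>> step_arm:
  increments:
    - {"slide": [-0.24,-0.056,0.03],"roll": 0}
    - {"slide": [-0.24,-0.056,0.03],"roll": 0}
    - {"slide": [-0.24,-0.056,0.03],"roll": 0}
    - {"slide": [-0.24,-0.056,0.08],"roll": 0}
    - {"slide": [-0.24,-0.056,0.088],"roll": 0}

```text
t: 19.92
eef_pos: [517.3, -204.0, 126.4]
tcp_rot: [-3.141, -0.0, 1.685]
ft_force: [-0.7, -0.1, -1.2]
opening: 0.455
grip_force: 30.0
```

>>> step_arm:
  increments:
    - {"slide": [0,0,0],"roll": 0}
    - {"slide": [0,0,0],"roll": 0}

```text
t: 20.18
eef_pos: [518.8, -201.3, 128.7]
tcp_rot: [3.141, 0.001, 1.688]
ft_force: [-0.6, 0.1, -1.2]
opening: 0.452
grip_force: 30.0
```

Run:
```python
from h import *
s=state();print(s["eef_pos"],s["ft_force"])
c=cam("wrist");W=cloud(c)
h=held(W,np.array(s["eef_pos"]));print(h)
go([519.4,-202.8,80],0.118)
d=to_tool([519.4,-202.8,80]); print("slide",d[:2]-h[2])
```

```text
[ 518.8 -201.3  128.7] [-0.6  0.1 -1.2]
(187, array([  0.6,  -0.5, -19.5]), array([-0.9, -0.5]), 4.952389240264893)
go [-0.0017, 0.0001, 0.0489] roll -0.0 j6 -0.61
slide [-0.8  0.7]
```

>>> step_arm:
  increments:
    - {"slide": [-0.0008,0.0007,0.025],"roll": 0}
    - {"slide": [-0.0008,0.0007,0.043],"roll": 0}
    - {"slide": [-0.0008,0.0007,0.052],"roll": 0}
    - {"slide": [-0.0008,0.0007,0.06],"roll": 0}
    - {"slide": [-0.0008,0.0007,0.064],"roll": 0}

```text
t: 20.85
eef_pos: [519.5, -202.3, 63.8]
tcp_rot: [3.141, 0.0, 1.688]
ft_force: [0.3, 3.2, -0.1]
opening: 0.453
grip_force: 30.0
```

>>> step_arm:
  increments:
    - {"slide": [0,0,0.006],"roll": 0}
    - {"slide": [0,0,0.01],"roll": 0}
    - {"slide": [0,0,0.015],"roll": 0}
    - {"slide": [0,0,0.018],"roll": 0}
    - {"slide": [0,0,0.018],"roll": 0}

```text
t: 21.48
eef_pos: [519.6, -203.1, 48.1]
tcp_rot: [3.14, 0.002, 1.688]
ft_force: [-7.6, 3.9, 31.4]
opening: 0.456
grip_force: 30.0
```

>>> step_arm:
  increments:
    - {"slide": [0,0,-0.002],"roll": 0}
    - {"slide": [0,0,-0.002],"roll": 0}
    - {"slide": [0,0,-0.05],"roll": 0}
    - {"slide": [0,0,-0.11],"roll": 0}
    - {"slide": [0.03,0,-0.16],"roll": 0}
  fingers: 0.6

```text
t: 22.1
eef_pos: [516.0, -173.7, 207.3]
tcp_rot: [3.141, 0.001, 1.685]
ft_force: [0.6, 1.0, 1.3]
opening: 0.599
grip_force: 0.0
```

```bash
python3 -c "
from h import *
s=state();print(s['eef_pos'],s['ft_force']);go([525,185,225],0.118)"
```

```text
[ 516.  -173.7  207.3] [0.6 1.  1.3]
go [0.3553, 0.0499, -0.018] roll -0.003 j6 -0.56
```

>>> step_arm:
  increments:
    - {"slide": [0.355,0.05,-0.018],"roll": 0}
    - {"slide": [0.355,0.05,-0.018],"roll": 0}
    - {"slide": [0.355,0.05,-0.018],"roll": 0}
    - {"slide": [0.355,0.05,-0.018],"roll": 0}
    - {"slide": [0.355,0.05,-0.018],"roll": 0}

```text
t: 22.72
eef_pos: [523.0, 141.2, 221.1]
tcp_rot: [3.141, 0.0, 1.687]
ft_force: [0.1, -0.3, -0.2]
opening: 0.598
grip_force: 0.0
```

>>> step_arm:
  increments:
    - {"slide": [0.07,0,0],"roll": 0}
    - {"slide": [0.07,0,0],"roll": 0}
    - {"slide": [0.07,0,0],"roll": 0}
    - {"slide": [0.07,0,0],"roll": 0}

```text
t: 23.22
eef_pos: [515.2, 207.6, 221.1]
tcp_rot: [-3.141, 0.0, 1.686]
ft_force: [0.2, -0.4, 0.2]
opening: 0.6
grip_force: 0.0
```

Run:
```python
from h import *
s=state();print(s["eef_pos"],yaw())
c=cam("wrist");save(c,"w6");W=cloud(c);bushings(W)
c=cam("top");save(c,"t6");W=cloud(c);bushings(W);bushings(W,54,72,(470,620,-240,-80))
go([525.3,264.4,45],0.118)
```

```text
[515.2 207.6 221.1] 0.11514967887347376
bush [214  84  13 164 288] [472.9 209.6  92.5] 63.31428121162649
bush [ 257  106   40   42 1303] [529.4 264.7  22. ] 61.70305831010382
bush [280 203  35  36 802] [568.4 161.5  21.6] 61.57953013494375
go [0.0554, 0.0165, 0.1762] roll -0.003 j6 0.15
```

View pics/w6.png

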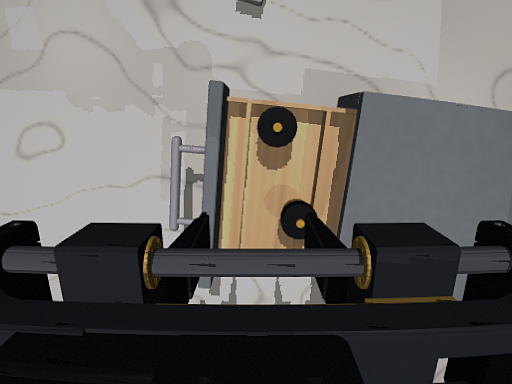

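>>> step_arm:
  increments:
    - {"slide": [0.055,0.0205,0.01],"roll": 0}
    - {"slide": [0.055,0.0205,0.06],"roll": 0}
    - {"slide": [0.055,0.0205,0.12],"roll": 0}
    - {"slide": [0.055,0.0205,0.165],"roll": 0}
    - {"slide": [0.055,0.0205,0.174],"roll": 0}

```text
t: 23.95
eef_pos: [528.1, 264.5, 44.9]
tcp_rot: [-3.137, 0.001, 1.686]
ft_force: [-0.2, 0.8, -0.3]
opening: 0.6
grip_force: 0.0
```

>>> step_arm:
  increments:
    - {"slide": [0,0,0],"roll": 0}
    - {"slide": [0,0,0],"roll": 0}
    - {"slide": [0,0,0],"roll": 0}
    - {"slide": [0,0,0],"roll": 0}
  fingers: 0.3

```text
t: 24.45
eef_pos: [529.9, 266.0, 49.1]
tcp_rot: [3.138, -0.0, 1.687]
ft_force: [0.7, -1.5, 7.3]
opening: 0.45
grip_force: 30.0
```

>>> step_arm:
  increments:
    - {"slide": [0,0,-0.05],"roll": 0}
    - {"slide": [0,0,-0.11],"roll": 0}
    - {"slide": [-0.06,0,-0.16],"roll": 0}
    - {"slide": [-0.12,0,-0.17],"roll": 0}
    - {"slide": [-0.18,0,-0.17],"roll": 0}

```text
t: 25.08
eef_pos: [548.9, 95.0, 219.1]
tcp_rot: [3.138, 0.0, 1.688]
ft_force: [0.3, -0.8, -2.7]
opening: 0.456
grip_force: 30.0
```

Run:
```python
from h import *
s=state();print(s["eef_pos"],s["ft_force"])
go([511,-131.5,130],0.118)
c=cam("top");save(c,"t7");W=cloud(c);bushings(W,54,72,(470,620,80,310));bushings(W,54,72,(470,620,-240,-80))
```

```text
[548.9  95.  219.1] [ 0.3 -0.8 -2.7]
go [-0.2204, -0.0646, 0.0889] roll -0.0 j6 -0.06
```

>>> step_arm:
  increments:
    - {"slide": [-0.219,-0.064,0.03],"roll": 0}
    - {"slide": [-0.219,-0.064,0.03],"roll": 0}
    - {"slide": [-0.219,-0.064,0.03],"roll": 0}
    - {"slide": [-0.219,-0.064,0.08],"roll": 0}
    - {"slide": [-0.219,-0.064,0.088],"roll": 0}

```text
t: 25.75
eef_pos: [509.2, -130.3, 127.2]
tcp_rot: [-3.139, -0.001, 1.684]
ft_force: [0.5, 0.8, -1.8]
opening: 0.454
grip_force: 30.0
```

>>> step_arm:
  increments:
    - {"slide": [0,0,0],"roll": 0}
    - {"slide": [0,0,0],"roll": 0}

```text
t: 26.0
eef_pos: [511.3, -127.9, 130.1]
tcp_rot: [3.14, 0.001, 1.688]
ft_force: [0.4, 0.0, -1.5]
opening: 0.455
grip_force: 30.0
```

Run:
```python
from h import *
s=state();print(s["eef_pos"],s["ft_force"])
c=cam("wrist");W=cloud(c)
h=held(W,np.array(s["eef_pos"]));print(h)
d=to_tool([510.9,-131.3,80]); print("slide",d,d[:2]-h[2])
```

```text
[ 511.3 -127.9  130.1] [ 0.4  0.  -1.5]
(182, array([  0.2,  -0.4, -18.3]), array([-0.5, -0.5]), 4.844291687011719)
slide [-3.4 -1.  50.1] [-2.9 -0.5]
```

>>> step_arm:
  increments:
    - {"slide": [-0.0027,-0.0005,0.025],"roll": 0}
    - {"slide": [-0.0027,-0.0005,0.043],"roll": 0}
    - {"slide": [-0.0027,-0.0005,0.052],"roll": 0}
    - {"slide": [-0.0027,-0.0005,0.06],"roll": 0}
    - {"slide": [-0.0027,-0.0005,0.064],"roll": 0}

```text
t: 26.68
eef_pos: [510.9, -131.1, 65.1]
tcp_rot: [3.141, 0.0, 1.687]
ft_force: [0.8, 4.1, 1.8]
opening: 0.454
grip_force: 30.0
```

>>> step_arm:
  increments:
    - {"slide": [0,0,0.006],"roll": 0}
    - {"slide": [0,0,0.01],"roll": 0}
    - {"slide": [0,0,0.015],"roll": 0}
    - {"slide": [0,0,0.018],"roll": 0}
    - {"slide": [0,0,0.018],"roll": 0}

```text
t: 27.3
eef_pos: [511.0, -131.7, 49.2]
tcp_rot: [3.139, 0.002, 1.688]
ft_force: [-6.7, 2.5, 31.4]
opening: 0.455
grip_force: 30.0
```

Home. Release and look for the last one.

>>> step_arm:
  increments:
    - {"slide": [0,0,-0.002],"roll": 0}
    - {"slide": [0,0,-0.002],"roll": 0}
    - {"slide": [0,0,-0.05],"roll": 0}
    - {"slide": [0,0,-0.11],"roll": 0}
    - {"slide": [0.03,0,-0.17],"roll": 0}
  fingers: 0.6

```text
t: 27.92
eef_pos: [507.2, -104.4, 214.3]
tcp_rot: [3.142, 0.0, 1.685]
ft_force: [0.6, 0.3, -1.2]
opening: 0.599
grip_force: 0.0
```

```bash
python3 -c "
from h import *
s=state();print(s['eef_pos'],s['ft_force']);go([540,95,225],0.118)"
```

```text
[ 507.2 -104.4  214.3] [ 0.6  0.3 -1.2]
go [0.1943, 0.0553, -0.0108] roll -0.003 j6 -0.44
```

>>> step_arm:
  increments:
    - {"slide": [0.194,0.055,-0.011],"roll": 0}
    - {"slide": [0.194,0.055,-0.011],"roll": 0}
    - {"slide": [0.194,0.055,-0.011],"roll": 0}
    - {"slide": [0.194,0.055,-0.011],"roll": 0}
    - {"slide": [0.194,0.055,-0.011],"roll": 0}

```text
t: 28.55
eef_pos: [539.1, 95.8, 223.3]
tcp_rot: [-3.141, 0.0, 1.689]
ft_force: [-0.7, 0.9, -0.3]
opening: 0.601
grip_force: 0.0
```

Run:
```python
from h import *
s=state();print(s["eef_pos"],yaw(),s["qvel"])
c=cam("wrist");save(c,"w8");W=cloud(c);bushings(W,54,72,(490,620,80,310))
X,Y,Z=W[...,0],W[...,1],W[...,2]
m=(Z>88)&(Z<100)&(Y>130)&(Y<250); print("cab front x",np.nanpercentile(X[m],[0.5,1,2]))
m=(Z>72)&(Z<86)&(Y>130)&(Y<250)&(X<560); print("panel x",np.nanpercentile(X[m],[2,98]))
```

```text
[539.1  95.8 223.3] 0.11820509579937293 [-0. -0.  0. -0. -0. -0.]
bush [ 272  101   41   41 1315] [569.6 160.7  22.1] 61.653837748854144
cab front x [607.  607.8 608.9]
panel x [458.4 474.1]
```

View pics/w8.png

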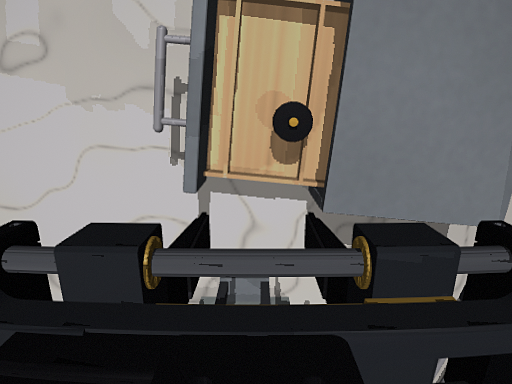

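```bash
python3 -c "
from h import *
go([570,160.7,45.5],1.568)"
```

```text
go [0.0619, 0.0385, 0.1778] roll -1.451 j6 -0.06
```

>>> step_arm:
  increments:
    - {"slide": [0.062,0.0385,0.03],"roll": -1.45}
    - {"slide": [0.062,0.0385,0.05],"roll": -1.45}
    - {"slide": [0.062,0.0385,0.05],"roll": -1.45}
    - {"slide": [0.062,0.0385,0.05],"roll": -1.45}
    - {"slide": [0.062,0.0385,0.05],"roll": -1.45}

```text
t: 29.22
eef_pos: [570.5, 159.4, 173.4]
tcp_rot: [-3.141, -0.0, 2.629]
ft_force: [-0.3, -0.8, -0.3]
opening: 0.601
grip_force: 0.0
```

```bash
python3 -c "
from h import *
go([570,160.7,45.5],1.568)"
```

```text
go [0.001, 0.001, 0.1279] roll -0.51 j6 -0.9
```

>>> step_arm:
  increments:
    - {"slide": [0.001,0.001,0.02],"roll": -0.17}
    - {"slide": [0.001,0.001,0.04],"roll": -0.34}
    - {"slide": [0.001,0.001,0.065],"roll": -0.51}
    - {"slide": [0.001,0.001,0.11],"roll": -0.51}
    - {"slide": [0.001,0.001,0.127],"roll": -0.51}

```text
t: 29.85
eef_pos: [569.2, 160.9, 44.7]
tcp_rot: [-3.141, -0.003, 3.132]
ft_force: [-0.8, 1.2, -0.3]
opening: 0.597
grip_force: 0.0
```

>>> step_arm:
  increments:
    - {"slide": [0,0,0],"roll": 0}
    - {"slide": [0,0,0],"roll": 0}
    - {"slide": [0,0,0],"roll": 0}
    - {"slide": [0,0,0],"roll": 0}
    - {"slide": [0,0,0],"roll": 0}
  fingers: 0.3

```text
t: 30.48
eef_pos: [570.5, 162.8, 47.8]
tcp_rot: [-3.142, 0.002, 3.135]
ft_force: [-0.4, -2.2, 6.7]
opening: 0.455
grip_force: 30.0
```

>>> step_arm:
  increments:
    - {"slide": [0,0,-0.05],"roll": 0}
    - {"slide": [0,0,-0.11],"roll": 0.18}
    - {"slide": [0,0,-0.16],"roll": 0.36}
    - {"slide": [0,0,-0.17],"roll": 0.54}
    - {"slide": [0,0,-0.17],"roll": 0.72}

```text
t: 31.1
eef_pos: [570.0, 163.2, 218.3]
tcp_rot: [3.14, 0.002, 2.409]
ft_force: [-0.3, -0.0, -2.3]
opening: 0.455
grip_force: 30.0
```

```bash
python3 -c "
from h import *
s=state();print(s['eef_pos'],s['opening']);go([582,-123.5,130],0.118)"
```

```text
[570.  163.2 218.3] 0.45512124369602547
go [-0.2005, -0.2053, 0.0882] roll 0.72 j6 -0.67
```

>>> step_arm:
  increments:
    - {"slide": [-0.2,-0.205,0.03],"roll": 0.72}
    - {"slide": [-0.2,-0.205,0.03],"roll": 0.72}
    - {"slide": [-0.2,-0.205,0.03],"roll": 0.72}
    - {"slide": [-0.2,-0.205,0.03],"roll": 0.72}
    - {"slide": [-0.2,-0.205,0.03],"roll": 0.72}

```text
t: 31.72
eef_pos: [582.9, -125.8, 186.6]
tcp_rot: [3.142, 0.0, 1.691]
ft_force: [0.3, 0.2, -0.9]
opening: 0.456
grip_force: 30.0
```

```bash
python3 -c "
from h import *
s=state();print(s['eef_pos'],s['opening']);go([582,-123.5,130],0.118)"
```

```text
[ 582.9 -125.8  186.6] 0.4555121260759456
go [0.0023, -0.0006, 0.0566] roll 0.002 j6 -0.44
```

>>> step_arm:
  increments:
    - {"slide": [0.001,-0.0005,0.03],"roll": 0}
    - {"slide": [0.001,-0.0005,0.055],"roll": 0}
    - {"slide": [0.001,-0.0005,0.055],"roll": 0}
    - {"slide": [0.001,-0.0005,0.055],"roll": 0}

```text
t: 32.22
eef_pos: [583.0, -122.2, 132.7]
tcp_rot: [3.141, 0.001, 1.695]
ft_force: [-0.4, 0.2, -2.1]
opening: 0.455
grip_force: 30.0
```

Run:
```python
from h import *
s=state();print(s["eef_pos"],s["ft_force"])
c=cam("wrist");W=cloud(c)
h=held(W,np.array(s["eef_pos"]));print(h)
d=to_tool([582.4,-122.8,80]); print("slide",d,d[:2]-h[2])
```

```text
[ 583.  -122.2  132.7] [-0.4  0.2 -2.1]
(210, array([  1.2,  -0.4, -19.5]), array([ 0.6, -0.6]), 4.906987190246582)
slide [-0.4 -0.8 52.9] [-1.1 -0.2]
```

>>> step_arm:
  increments:
    - {"slide": [-0.0011,-0.0002,0.028],"roll": 0}
    - {"slide": [-0.0011,-0.0002,0.047],"roll": 0}
    - {"slide": [-0.0011,-0.0002,0.056],"roll": 0}
    - {"slide": [-0.0011,-0.0002,0.064],"roll": 0}
    - {"slide": [-0.0011,-0.0002,0.068],"roll": 0}

```text
t: 32.9
eef_pos: [582.9, -123.3, 64.1]
tcp_rot: [3.141, 0.0, 1.695]
ft_force: [0.0, 2.2, -0.1]
opening: 0.457
grip_force: 30.0
```

>>> step_arm:
  increments:
    - {"slide": [0,0,0.006],"roll": 0}
    - {"slide": [0,0,0.01],"roll": 0}
    - {"slide": [0,0,0.015],"roll": 0}
    - {"slide": [0,0,0.018],"roll": 0}
    - {"slide": [0,0,0.018],"roll": 0}

```text
t: 33.52
eef_pos: [582.8, -123.7, 48.6]
tcp_rot: [3.14, 0.001, 1.695]
ft_force: [-7.4, 3.3, 31.5]
opening: 0.458
grip_force: 30.0
```

>>> step_arm:
  increments:
    - {"slide": [0,0,-0.002],"roll": 0}
    - {"slide": [0,0,-0.002],"roll": 0}
    - {"slide": [0,0,-0.05],"roll": 0}
    - {"slide": [0,0,-0.11],"roll": 0}
    - {"slide": [-0.05,0,-0.17],"roll": 0}
  fingers: 0.6

```text
t: 34.15
eef_pos: [587.4, -162.0, 205.7]
tcp_rot: [3.141, 0.0, 1.698]
ft_force: [0.9, 0.2, 0.8]
opening: 0.601
grip_force: 0.0
```

>>> step_arm:
  increments:
    - {"slide": [-0.1,0,0],"roll": 0}
    - {"slide": [-0.1,0,0],"roll": 0}
    - {"slide": [-0.1,0,0],"roll": 0}
    - {"slide": [-0.1,0,0],"roll": 0}

```text
t: 34.65
eef_pos: [599.5, -261.8, 203.1]
tcp_rot: [-3.141, -0.001, 1.695]
ft_force: [-0.3, 0.6, -0.0]
opening: 0.602
grip_force: 0.0
```

Run:
```python
from h import *
s=state();print(s["eef_pos"])
c=cam("wrist");save(c,"w9");W=cloud(c);bushings(W,54,72,(470,640,-240,-80))
c=cam("side");save(c,"s9")
go([575.9,-370.8,140],0.118)
```

```text
[ 599.5 -261.8  203.1]
bush [ 236   15   45   49 1700] [ 582.5 -123.2   21.9] 63.54267008342252
bush [ 161   16   46   49 1724] [ 511.3 -131.5   22.1] 63.39925556591099
bush [ 165   93   44   44 1502] [ 519.7 -203.1   22.1] 63.516352091487335
bush [ 237   92   42   46 1487] [ 590.8 -194.4   22.2] 63.69190200120631
go [-0.1058, -0.0373, 0.0636] roll 0.007 j6 -0.64
```

View pics/w9.png

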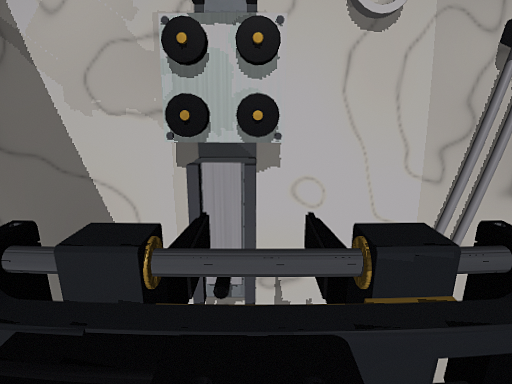

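>>> step_arm:
  increments:
    - {"slide": [-0.06,-0.037,0],"roll": 0.007}
    - {"slide": [-0.106,-0.037,0.02],"roll": 0.007}
    - {"slide": [-0.106,-0.037,0.07],"roll": 0.007}
    - {"slide": [-0.106,-0.037,0.11],"roll": 0.007}
    - {"slide": [-0.106,-0.037,0.118],"roll": 0.007}
  fingers: 0.45

```text
t: 35.38
eef_pos: [575.5, -370.6, 83.5]
tcp_rot: [-3.139, -0.003, 1.689]
ft_force: [-0.7, -0.1, 0.6]
opening: 0.447
grip_force: 0.0
```

>>> step_arm:
  increments:
    - {"slide": [0,0,0],"roll": 0}
    - {"slide": [0,0,0],"roll": 0}
    - {"slide": [0,0,0],"roll": 0}
    - {"slide": [0,0,0],"roll": 0}
    - {"slide": [0,0,0],"roll": 0}
  fingers: 0.0

```text
t: 36.0
eef_pos: [576.0, -372.4, 87.2]
tcp_rot: [3.141, 0.001, 1.688]
ft_force: [-4.2, 1.0, 6.2]
opening: 0.162
grip_force: 30.0
```

>>> step_arm:
  increments:
    - {"slide": [0.04,0,0],"roll": 0}
    - {"slide": [0.08,0,0],"roll": 0}
    - {"slide": [0.12,0,0],"roll": 0}
    - {"slide": [0.145,0,0],"roll": 0}
    - {"slide": [0.155,0,0],"roll": 0}

```text
t: 36.62
eef_pos: [557.7, -217.4, 87.1]
tcp_rot: [3.142, 0.001, 1.689]
ft_force: [-6.2, -3.1, 7.9]
opening: 0.155
grip_force: 30.0
```

>>> step_arm:
  increments:
    - {"slide": [0.006,0,0],"roll": 0}
    - {"slide": [0.012,0,0],"roll": 0}
    - {"slide": [0.018,0,0],"roll": 0}
    - {"slide": [0.023,0,0],"roll": 0}
    - {"slide": [0.025,0,0],"roll": 0}

```text
t: 37.25
eef_pos: [555.6, -198.0, 87.2]
tcp_rot: [3.14, 0.008, 1.69]
ft_force: [-9.6, -38.2, 0.8]
opening: 0.161
grip_force: 30.0
```

>>> step_arm:
  increments:
    - {"slide": [-0.003,0,0],"roll": 0}
    - {"slide": [-0.003,0,0],"roll": 0}
    - {"slide": [-0.003,0,-0.05],"roll": 0}
    - {"slide": [-0.003,0,-0.1],"roll": 0}
    - {"slide": [-0.003,0,-0.12],"roll": 0}
  fingers: 0.45

```text
t: 37.88
eef_pos: [556.3, -196.1, 208.9]
tcp_rot: [3.138, 0.002, 1.688]
ft_force: [-0.2, 0.7, -0.6]
opening: 0.449
grip_force: 0.0
```

Run:
```python
from h import *
s=state();print(s["eef_pos"])
c=cam("wrist");W=cloud(c)
Z=W[...,2];k=(Z>99)&(Z<110)&(abs(W[...,0]-556)<30)&(abs(W[...,1]+198)<30)
print("knob",k.sum(),np.nanmean(W[k],axis=0) if k.any() else None);bushings(W,50,72,(470,640,-240,-80))
go([430,140,205],0.013)
```

```text
[ 556.3 -196.1  208.9]
knob 231 [ 554.6 -196.8  105.4]
bush [ 199   91   37   44 1332] [ 511.  -131.5   22.2] 63.694894943918534
bush [ 275   91   37   44 1328] [ 582.3 -123.    22.1] 63.70532721017539
bush [ 203  161   36   41 1146] [ 518.8 -203.2   21.7] 63.530274604134675
bush [ 272  161   38   41 1183] [ 590.8 -194.7   22. ] 63.56052728571204
go [0.3489, -0.0864, 0.0038] roll 0.105 j6 -0.57
```

>>> step_arm:
  increments:
    - {"slide": [0.349,-0.086,0.004],"roll": 0.105}
    - {"slide": [0.349,-0.086,0.004],"roll": 0.105}
    - {"slide": [0.349,-0.086,0.004],"roll": 0.105}
    - {"slide": [0.349,-0.086,0.004],"roll": 0.105}
    - {"slide": [0.349,-0.086,0.004],"roll": 0.105}
  fingers: 0.3

```text
t: 38.55
eef_pos: [444.6, 98.2, 201.9]
tcp_rot: [-3.141, -0.0, 1.583]
ft_force: [0.0, 0.4, 0.6]
opening: 0.298
grip_force: 0.0
```

>>> step_arm:
  increments:
    - {"slide": [0.04,-0.008,0],"roll": 0}
    - {"slide": [0.04,-0.008,0],"roll": 0}
    - {"slide": [0.04,-0.008,0],"roll": 0}

```text
t: 38.92
eef_pos: [437.3, 136.1, 201.9]
tcp_rot: [-3.141, 0.0, 1.584]
ft_force: [-0.2, 0.2, -0.8]
opening: 0.298
grip_force: 0.0
```

Run:
```python
from h import *
s=state();print(s["eef_pos"])
c=cam("wrist");save(c,"w10");W=cloud(c)
Z=W[...,2];k=(Z>56)&(Z<68)&(W[...,0]>395)&(W[...,0]<445)&(W[...,1]>100)
P=W[k];print(len(P),np.nanpercentile(P,[2,25,50,75,98],axis=0))
for m in mark_of("wrist","drawer_handle")[:2]: print(m["confidence"],at_z(c,m["uv"],58))
go([np.nanmedian(P[:,0]),194,44],0.013)
```

```text
[437.3 136.1 201.9]
1363 [[418.1 136.6  59.4]
 [421.3 158.2  61.7]
 [424.4 189.7  62.8]
 [427.4 222.9  63.6]
 [443.3 238.9  64.9]]
0.74 [422.2 189.7  58. ]
go [0.0587, -0.0125, 0.158] roll -0.002 j6 0.14
```

>>> step_arm:
  increments:
    - {"slide": [0.055,-0.014,0.0],"roll": 0}
    - {"slide": [0.055,-0.014,0.05],"roll": 0}
    - {"slide": [0.055,-0.014,0.11],"roll": 0}
    - {"slide": [0.055,-0.014,0.145],"roll": 0}
    - {"slide": [0.055,-0.014,0.157],"roll": 0}

```text
t: 39.65
eef_pos: [422.4, 190.0, 43.6]
tcp_rot: [-3.139, 0.001, 1.581]
ft_force: [-0.1, -0.8, 0.5]
opening: 0.299
grip_force: 0.0
```

>>> step_arm:
  increments:
    - {"slide": [0,0,0],"roll": 0}
    - {"slide": [0,0,0],"roll": 0}
    - {"slide": [0,0,0],"roll": 0}
    - {"slide": [0,0,0],"roll": 0}
  fingers: 0.0

```text
t: 40.15
eef_pos: [423.4, 191.1, 46.4]
tcp_rot: [3.139, -0.0, 1.583]
ft_force: [0.5, -2.7, 8.8]
opening: 0.11
grip_force: 30.0
```

>>> step_arm:
  increments:
    - {"slide": [0,0.03,0],"roll": 0}
    - {"slide": [0,0.06,0],"roll": 0}
    - {"slide": [0,0.09,0],"roll": 0}
    - {"slide": [0,0.11,0],"roll": 0}
    - {"slide": [0,0.12,0],"roll": 0}

```text
t: 40.78
eef_pos: [544.0, 193.4, 46.5]
tcp_rot: [3.139, -0.001, 1.583]
ft_force: [-2.2, 6.7, 6.6]
opening: 0.107
grip_force: 30.0
```

>>> step_arm:
  increments:
    - {"slide": [0,0.005,0],"roll": 0}
    - {"slide": [0,0.01,0],"roll": 0}
    - {"slide": [0,0.015,0],"roll": 0}
    - {"slide": [0,0.018,0],"roll": 0}
    - {"slide": [0,0.018,0],"roll": 0}

```text
t: 41.4
eef_pos: [557.7, 193.6, 46.4]
tcp_rot: [-3.136, -0.0, 1.583]
ft_force: [-16.1, 7.3, 16.5]
opening: 0.106
grip_force: 30.0
```

>>> step_arm:
  increments:
    - {"slide": [0,-0.004,0],"roll": 0}
    - {"slide": [0,-0.004,0],"roll": 0}
    - {"slide": [0,-0.004,-0.04],"roll": 0}
    - {"slide": [0,-0.004,-0.09],"roll": 0}
    - {"slide": [-0.03,-0.02,-0.14],"roll": 0}
  fingers: 0.3

```text
t: 42.02
eef_pos: [541.6, 162.9, 186.7]
tcp_rot: [3.141, -0.0, 1.584]
ft_force: [0.1, -0.9, -0.0]
opening: 0.301
grip_force: 0.0
```

>>> step_arm:
  increments:
    - {"slide": [-0.05,-0.05,-0.02],"roll": 0}
    - {"slide": [-0.06,-0.06,-0.02],"roll": 0}
    - {"slide": [-0.06,-0.06,-0.02],"roll": 0}
    - {"slide": [-0.06,-0.06,-0.02],"roll": 0}

```text
t: 42.52
eef_pos: [482.6, 102.0, 205.3]
tcp_rot: [3.141, -0.0, 1.583]
ft_force: [-0.9, -0.1, -0.1]
opening: 0.3
grip_force: 0.0
```

Run:
```python
from h import *
s=state();print(s["eef_pos"],s["ft_force"])
c=cam("wrist");save(c,"w11");W=cloud(c)
Z=W[...,2];k=(Z>56)&(Z<68)&(W[...,0]>535)&(W[...,0]<575)&(W[...,1]>100)&(W[...,1]<260)
print("handle",np.nanpercentile(W[k],[2,50,98],axis=0))
c=cam("side");cv2.imwrite("pics/s11.png",c["color"][100:300,80:400,::-1].repeat(2,0).repeat(2,1))
```

```text
[482.6 102.  205.3] [-0.9 -0.1 -0.1]
handle [[551.4 139.4  58.5]
 [557.1 194.1  62.7]
 [573.3 241.5  64.9]]
```

View pics/s11.png

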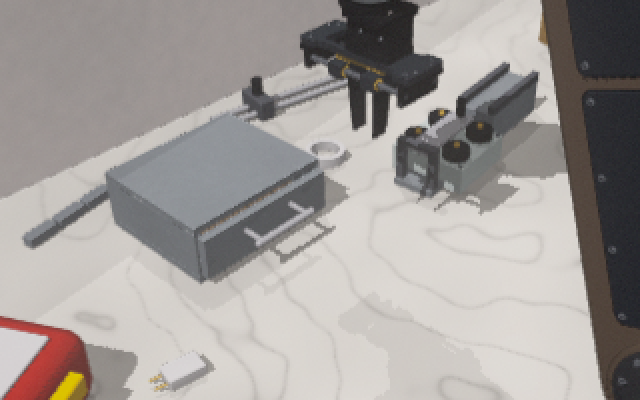

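```bash
python3 -c "
from cell import env
print(env.job_done())"
```

```text
the job is handed in; nothing more can be done
None
```

I handed the job in at about 42 s of robot time, but the hand-in call returned no verdict. My last measurements show all four bushings home, the bolt home over their collars and the drawer shut. I never went near the tape or the plug.

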